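# Jam the wedge clamp on the bench

## Robot

A 7-joint arm with a two-finger parallel gripper is mounted at the origin on a cart in front of the work surface, level with it; the furniture and walls round the work are solid. World frame = base frame: x ahead of the robot, y to its left, z up, the work surface at z = 0. Lengths are in m, angles in rad, forces in N, time in s.
With the tool pointing down it reaches from about 0.425 to 0.925 m from the base axis. Payload 6.8 kg.
Tool frame: the origin (TCP) lies on the centre line of the jaws, within the pads' length; the fingertips stand 14 mm ahead of it and the grasp point (between the pads) lies 5 mm behind it (r.tips_ahead is the distance from the TCP to the fingertips, in m); z points along the fingers, y is the line along which they close (so a half turn about z gives the same grasp; the last joint's range is limited). The gripper opens to 85 mm and grips with 20 to 120 N. Pads are 22 mm wide; open, the fingers measure 114 mm over their backs; the gripper's body (76 mm by 85 mm) begins 54 mm behind the grasp point. The pads swing forward as they close: fully open they stand 13 mm farther back than shut.
Start: joints at [1.108, 0.477, 0.022, 1.555, -0.011, 1.109, -0.083], TCP at [0.235, -0.633, 0.245] pointing down, gripper open.
Joint ranges: [-2.96, 2.96], [-0.34, 2.1], [-1.41, 1.46], [0.24, 2.44], [-1.37, 4.51], [0.17, 1.92], [-2.96, 2.96]. Speed limits (rad/s): [2.39, 2.39, 3.14, 3.14, 3.14, 3.14, 3.14].

## Interface

Orientations are given as a rotation vector (axis times angle).
In Python, from bench import r, eyes gives the robot as it stands.
- The arm moves only by the tool step_arm, never from a script. Its argument "rows" is a list of rows, each a list of 6 numbers: the shift along the world's x, y, z in units of 60 cm (1.0 is 60 cm), then the turn, a rotation vector about the world's x, y, z in units of pi rad (1.0 is pi rad). In form: [[x, y, z, rx, ry, rz], ...]. A call has 1 to 5 rows; each row is the pose to reach, as a shift and turn from the pose commanded when the call began, turning the shorter way round; what a row does not reach only later rows make up. A row lasts 1/12 s, in which the tool goes at most 41.7 mm and 7.16 degrees, less where a joint would pass 70% of its speed; a pose out of reach is approached as far as the arm can. A call with a number of a shift or a turn outside -1 to 1 is refused whole. A call with a gripper value outside its range is refused whole. "jaw" is the closure, from 0 (fully open) to 1 (shut), set as the call begins (left out, the last holds). The fingers move at their own pace and stop on an object; "squeeze" is the grip in N (left out, the last holds). Time passes only in rows, so rows that repeat a pose let the fingers close. It gives the time, the measured TCP pose, the force, the opening and the grip force at its end, in the units of the state.
- r.get_obs(): the state, without advancing time (a new reading comes with each control period).
- eyes.grab_frame(name): name is "scene" or "top"; returns the picture (384x512x3 uint8, red, green, blue); there is no depth.
- eyes.camera_info(name): a dict with "mtx" (3x3 intrinsics, pixels), "extrinsics" (4x4, takes a point from camera to world coordinates). Camera axes: x right, y down, z forward; pixel columns grow to the right and rows downward; lengths in m; the calibration is good to about 2 mm. A picture is of the moment at which its call begins. camera_info takes no time and is no camera call.
- r.hand_in(): hands the job in; it is judged then, once.
The state is a dict: "clock": time; "joints": joint angles; "qvel": joint speeds; "tau": joint torques, N m; "tcp_pos": TCP position; "orientation": TCP orientation; "contact_force": force on the tool from outside, world axes, zero at the start; "moment": the same for the moment, N m; "grip_width": finger opening in m; "gripper_force": force on a finger pad.
Only numpy, scipy, OpenCV 4.12 (cv2) and the standard library are available. Lean on these libraries where they do the work, as an engineer would, in place of code of your own. Each camera call takes 0.05 s, during which the arm holds its last target. There are 200 camera calls.

## Task

Clamp the loose wood block in the wedge jig: slide the knobbed bar up until it has pushed the block square against the end stop, then slide the thumb wedge along its ramp, between the angled rail and the bar, until it jams the bar fast and stays tight by itself when you let go. Push it firmly home by feel, as with a thumb, but do not ram it; keep the block and the wedge flat on the board, and leave the things standing around alone.

Things in the scene. Friction and masses are not known exactly. Their poses are not given: they have to be found in the camera images.
- jig: Fixed clamping jig: plywood board 18 mm thick, x -85 to +105, y -100 to +220 mm in its frame; origin on its underside, z up. Its x axis is the clamping direction (about away from the robot), y the wedge's path (about to the left). A fixed end stop rail (28 mm high, 130 long) crosses its far side: its face, near x = 70 mm, differs by several mm each time and is not reported; feel for it.
- ramp (a point): Point on the board's top (18 mm up in the jig) on the sloping face of the fixed ramp rail at the jig's y = 0. Axes as the jig. The rail is 28 mm high, 24 thick, on the near side; its face toward the bar lies at x = -y/6 from this point for y = 0 to 55 mm, then flares back to 69 mm; so the slot between rail and bar is wide at its left (+y) mouth and narrows toward -y.
- bar: Sliding bar, wood, 26 (x) x 130 (y) x 28 mm, its corner at the slot's mouth bevelled 10 x 15 mm; origin under its centre, at the board's top; axes as the jig. It slides only along the jig's x (from -9 to +33 mm), needs about 2 N to move, stays where it is left, and starts drawn back to the ramp rail, leaving the slot too narrow for the wedge. 5 to 10 N pushes it and the block to the stop.
- bar_knob (a point): Mid-height of the round knob on top of the bar's middle: an upright turned post 22 to 24 mm in diameter, rising 34 mm from the bar's top (knob middle 63 mm, top 80 mm above the bench). It can be pinched from above or pushed.
- wedge: Loose thumb wedge, waxed light wood, 120 mm long, 28 high, 0.1 kg, on the board before the slot's mouth. Origin on its underside at mid-length; y axis along it: tip (20 mm thick) at y = -60, thumb end (40 mm) at +60 mm. Straight face x = +15 mm goes against the bar; sloping face x = -15 mm - y/6 runs on the ramp rail. A ridge 7 mm high crosses its top 10 mm from the thumb end.
- wedge_end (a point): Middle of the wedge's flat thumb end, 14 mm above the board. Push here, low, toward the jig's -y. Friction 0.3, taper 1:6: self-holding. On the way it may catch askew (5 to 15 N, still creeping); jammed, it no longer moves. A push of 15 to 22 N jams it, squeezing block and bar 1 to 1.5 times as hard; over 45 N dents the block. Jammed, this point is at 65 to 135 mm on the jig's y.
- block: The workpiece: loose light wood block, 45 (its x) x 110 (its y) x 28 mm, lying on the board between the bar and the end stop with some mm of play on both sides; origin under its centre. It must end up clamped between bar and stop.
- tape_measure: Bystander: tape measure 39 x 90 x 66 mm standing right of the jig; origin under its centre.
- electrical_tape: Bystander: small black roll of tape, 53 mm across, 19 mm high, lying on the bench at the near side of the jig; origin under its centre.
- screw_tin: Bystander: round food tin, 76 mm across, 58 mm high, at the far left of the jig; origin under its centre.
Things that resemble listed ones, but are neither listed nor needed, are in the scene too. What is shaped like the wedge but pink is not meant. Leave any green look-alike of the block alone.

How it is judged:
On the way:
1. the bar is brought up towards the block while the wedge is still outside the narrow part of the slot (x of bar in the frame of jig above 0.003 m and y of wedge in the frame of jig above 0.085 m), for 0.1 s.
At the end, for the whole second after the job is handed in: Robot clear: the wedge lies at rest, flat (4 mm, 0.06 rad) in the slot (origin below y = 80 mm of the jig) and presses the bar with over 8 N; the bar presses the block with over 8 N against the stop; the block is flat (4 mm, 0.06 rad), square (0.03 rad), at rest (contact force between bar and block above 8 N and contact force between wedge and bar above 8 N and y of wedge in the frame of jig below 0.08 m and z of each of wedge, block in the frame of jig below 0.022 m and angle between each of wedge, block's own z axis and vertical below 0.06 rad and angle between the x axis of block and the x axis of jig, either way round below 0.03 rad and linear speed of each of wedge, block below 0.005 m/s); the robot touches nothing.
It fails at once if the wedge is rammed: it presses on the bar, or the bar on the block, with more than 45 N (contact force between bar and block above 45 N or contact force between wedge and bar above 45 N).
It fails at once if a bystander is moved more than 30 mm (distance of any of tape_measure, electrical_tape, screw_tin from where it was at the start of the episode above 0.03 m).
It also fails if it takes over 51 s, if anything falls off the work surface, if the arm or the gripper's body presses on something with over 40 N, if the wrist force passes 120 N, or if a joint passes its speed limit or range.

## Working session

There is one attempt and no reset: what is moved stays moved. The work goes in short steps, Python scripts to look and compute and a tool call to move; the robot and the scene stay as the last step left them, time stands still between calls to the robot, and variables do not carry over. Pictures are saved under pics/ and viewed, at most 10 in all, crops included, and the job is handed in when it is done.

Besides the shell and the picture viewer there is one more tool, called after "Emit:" as name(argument=value, ...), one argument or row to a line, values as JSON. step_arm: Moves the arm, as the interface text tells. Shifts and turns lie within -1 to 1; 1 stands for 60 cm of shift or pi rad of turn. Its arguments: {"type":"object","properties":{"rows":{"type":"array"},"jaw":{"type":"number"},"squeeze":{"type":"number"}},"required":["rows"]}

```bash
mkdir -p pics; ls; python3 - <<'E'
from bench import r,eyes
import cv2,numpy as np
for n in("scene","top"):
    f=eyes.grab_frame(n); i=eyes.camera_info(n)
    cv2.imwrite(f"pics/{n}0.png",cv2.resize(f[:,:,::-1],(800,600),interpolation=cv2.INTER_CUBIC))
    cv2.imwrite(f"raw_{n}.png",f[:,:,::-1])
    print(n,np.round(i["mtx"],1).tolist(),np.round(i["extrinsics"],3).tolist())
o=r.get_obs();print(o,r.tips_ahead)
E
```

```text
pics
scene [[387.7, 0.0, 254.2], [0.0, 387.7, 194.6], [0.0, 0.0, 1.0]] [[-0.565, -0.37, 0.738, -0.415], [-0.825, 0.271, -0.496, 0.648], [-0.016, -0.889, -0.458, 0.663], [0.0, 0.0, 0.0, 1.0]]
top [[380.2, 0.0, 254.2], [0.0, 380.2, 189.4], [0.0, 0.0, 1.0]] [[0.05, -0.977, 0.206, 0.32], [-0.999, -0.048, 0.015, -0.008], [-0.005, -0.206, -0.979, 1.061], [0.0, 0.0, 0.0, 1.0]]
{'clock': 0.1, 'joints': array([ 1.10788157,  0.47771368,  0.02235844,  1.55635901, -0.0115199 ,
        1.10924906, -0.08311553]), 'qvel': array([-0.00064834, -0.00050939,  0.00133302, -0.00135512,  0.00026643,
        0.00033134, -0.00129547]), 'tau': array([ 3.94806586e-03, -5.97757602e+01,  1.61345076e+00, -2.81954402e+01,
        1.28214341e-02,  5.01547634e-03,  6.31037921e-06]), 'tcp_pos': array([ 0.23432082, -0.63249083,  0.244423  ]), 'orientation': array([-3.09075960e+00, -5.54119969e-01,  6.05413529e-04]), 'contact_force': array([-0.53488465, -0.16667812, -0.44568357]), 'moment': array([0.02363161, 0.0211921 , 0.07262978]), 'gripper_force': 0.0, 'grip_width': 0.08557534421456504} 0.014
```

View pics/scene0.png

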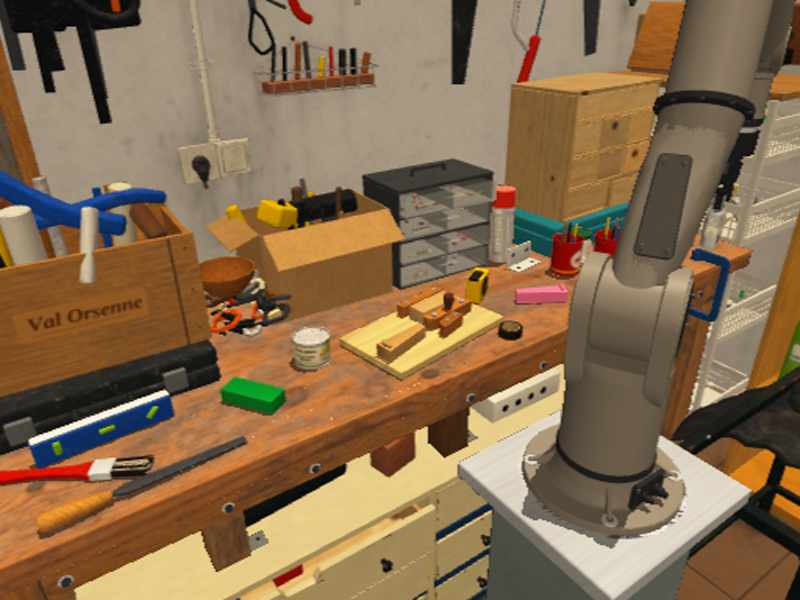

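View pics/top0.png

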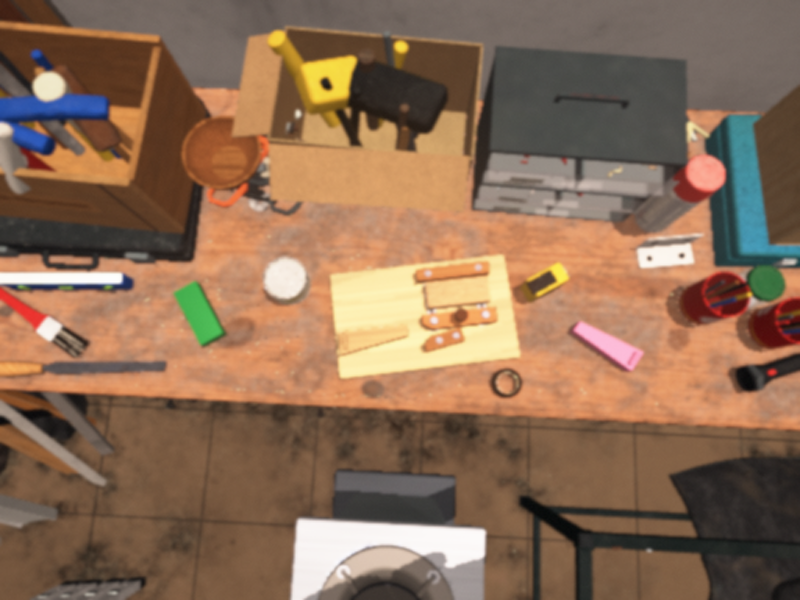

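The scene view shows the jig in mid-bench. In the top view, the wedge candidates are the light wood piece at (373,338), which I choose, and the pink one at (607,345), which I reject. The block candidates are the light wood one at (457,291), chosen, and the green one at (199,312), rejected. The bar knob is at (460,316). Next is a close crop.

```bash
python3 - <<'E'
import cv2
f=cv2.imread("raw_top.png")[158:250,205:338]
cv2.imwrite("pics/crop.png",cv2.resize(f,None,fx=6,fy=6,interpolation=cv2.INTER_CUBIC))
E
```

```text
(no output)
```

View pics/crop.png

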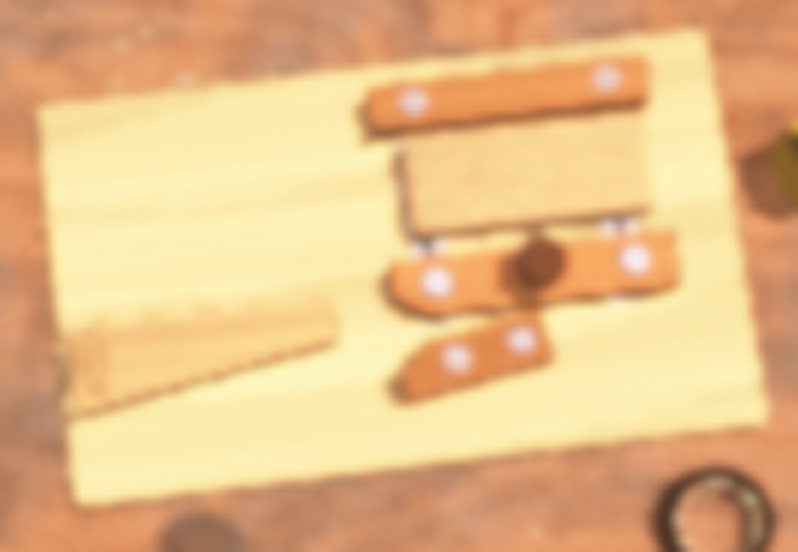

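The crop shows the light wood wedge with its thumb end at left, about (68,375), and its tip at about (337,322). The knob top is at (540,262). The board corners are (40,106), (708,30), (768,425) and (78,503).

```bash
cat > h.py <<'E'
import numpy as np
from bench import r,eyes
def ray(u,v,z,n="top"):
    i=eyes.camera_info(n);K=np.array(i["mtx"]);T=np.array(i["extrinsics"])
    d=T[:3,:3]@np.linalg.solve(K,[u,v,1]);o=T[:3,3]
    return o+d*(z-o[2])/d[2]
def crop(x,y,z,x0=205,y0=158,s=6): return ray((x+.5)/s+x0-.5,(y+.5)/s+y0-.5,z)
E
python3 - <<'E'
from h import *
from scipy.optimize import least_squares
px=[(40,106),(708,30),(768,425),(78,503)]
W=np.array([crop(*p,.018)[:2] for p in px])
L=np.array([(105,220),(105,-100),(-85,-100),(-85,220)])/1000
f=lambda p:(W-(L@np.array([[np.cos(p[2]),np.sin(p[2])],[-np.sin(p[2]),np.cos(p[2])]])+p[:2])).ravel()
s=least_squares(f,[.5,0,0]);p=s.x
print(p,np.round(s.fun*1000,1))
R=np.array([[np.cos(p[2]),-np.sin(p[2])],[np.sin(p[2]),np.cos(p[2])]])
for n,q,z in [("knobtop",(540,262),.080),("wthumbfar",(62,335),.046),("wthumbnear",(72,412),.046),("wtipfar",(337,298),.046),("wtipnear",(338,343),.046),("barR far",(674,235),.046),("barR near",(678,290),.046),("blk",(403,150),.046),("blk",(648,112),.046),("blk",(645,212),.046),("blk",(415,235),.046),("stop",(375,135),.046),("stop",(645,103),.046),("ramp",(545,315),.046),("ramp",(552,358),.046),("tape",(715,525),.019)]:
    w=crop(*q,z)[:2]; print(n,np.round(w,4),"jig",np.round((R.T@(w-p[:2]))*1000,1))
E
```

```text
[ 0.50771741 -0.1015257   0.16348317] [-1.3 -1.3 -0.9  0.7  0.6  1.8  1.6 -1.3]
knobtop [ 0.4998 -0.1002] jig [-7.6  2.6]
wthumbfar [0.4622 0.11  ] jig [-10.5 216.1]
wthumbnear [0.4279 0.103 ] jig [-45.5 214.8]
wtipfar [ 0.4851 -0.0126] jig [-7.9 91.4]
wtipnear [ 0.4647 -0.014 ] jig [-28.2  93.3]
barR far [ 0.5214 -0.1636] jig [  3.4 -63.5]
barR near [ 0.4963 -0.1658] jig [-21.7 -61.6]
blk [ 0.5549 -0.0395] jig [56.6 53.5]
blk [ 0.5782 -0.1508] jig [ 61.5 -60.1]
blk [ 0.5314 -0.1503] jig [ 15.4 -52. ]
blk [ 0.5157 -0.0466] jig [16.8 52.9]
stop [ 0.5613 -0.0265] jig [65.1 65.4]
stop [ 0.5824 -0.1494] jig [ 65.9 -59.3]
ramp [ 0.482  -0.1063] jig [-26.2  -0.6]
ramp [ 0.4627 -0.11  ] jig [-45.8  -1.1]
tape [ 0.3941 -0.1884] jig [-126.3  -67.3]
```

Emit:
step_arm(
  rows=[
    [0.365,0.87,-0.1,0,0,0.439],
    [0.365,0.87,-0.1,0,0,0.439],
    [0.365,0.87,-0.1,0,0,0.439],
    [0.365,0.87,-0.1,0,0,0.439],
    [0.365,0.87,-0.1,0,0,0.439],
  ],
  jaw=1,
)

```text
clock: 0.52
tcp_pos: [0.3148, -0.4399, 0.2229]
orientation: [-2.767, -1.486, 0.0]
contact_force: [1.0, -0.7, 0.3]
grip_width: 0.0256
gripper_force: 0.0
```

Emit:
step_arm(
  rows=[
    [0.231,0.549,-0.09,0,0,0.238],
    [0.231,0.549,-0.09,0,0,0.238],
    [0.231,0.549,-0.09,0,0,0.238],
    [0.231,0.549,-0.09,0,0,0.238],
    [0.231,0.549,-0.09,0,0,0.238],
  ],
)

```text
clock: 0.93
tcp_pos: [0.3946, -0.2502, 0.1919]
orientation: [2.177, 2.265, -0.0]
contact_force: [-0.1, 0.3, 0.1]
grip_width: 0.0001
gripper_force: 0.0
```

```bash
cat >> h.py <<'E'
P=np.array([ 0.50771741,-0.1015257]);A=0.16348
RJ=np.array([[np.cos(A),-np.sin(A)],[np.sin(A),np.cos(A)]])
from scipy.spatial.transform import Rotation as Ro
def st(goal=None,z=None):
    o=r.get_obs();t=o["tcp_pos"];M=Ro.from_rotvec(o["orientation"]).as_matrix()
    print("t",round(o["clock"],2),"jig",np.round(RJ.T@(t[:2]-P)*1000,1),"z",round(t[2]*1000,1),"Fjig",np.round(RJ.T@o["contact_force"][:2],1),"yaxis deg",np.degrees(np.arctan2(M[1,1],M[0,1])),"tilt",np.round(M[:2,2],3),o["grip_width"])
    if goal is not None:
        d=np.append(RJ@np.array(goal)/1000+P,z/1000)-t;print("shift",np.round(d/.6,4))
E
python3 -c "
from h import *
st((-55,0),68)"
```

```text
t 0.93 jig [-135.8 -128.2] z 191.9 Fjig [-0.   0.3] yaxis deg 2.283806783742811 tilt [-0. -0.] 6.340863919184159e-05
shift [ 0.0981  0.2328 -0.2066]
```

Emit:
step_arm(
  rows=[
    [0.098,0.233,-0.1,0,0,0.0394],
    [0.098,0.233,-0.1,0,0,0.0394],
    [0.098,0.233,-0.1,0,0,0.0394],
    [0.098,0.233,-0.1,0,0,0.0394],
    [0.098,0.233,-0.1,0,0,0.0394],
  ],
)

```text
clock: 1.35
tcp_pos: [0.4546, -0.1044, 0.1304]
orientation: [-2.025, -2.397, -0.004]
contact_force: [0.2, -1.2, 0.8]
grip_width: 0.0002
gripper_force: 0.0
```

Emit:
step_arm(
  rows=[
    [0,0,-0.05,0,0,0],
    [0,0,-0.105,0,0,0],
    [0,0,-0.105,0,0,0],
  ],
)

```text
clock: 1.6
tcp_pos: [0.4496, -0.1116, 0.0649]
orientation: [-2.033, -2.385, 0.006]
contact_force: [-1.5, -0.4, 0.3]
grip_width: 0.0001
gripper_force: 0.0
```

```bash
python3 -c "
from h import *
import cv2
st((-42,0),68)
f=eyes.grab_frame('top')[158:250,205:338,::-1]
cv2.imwrite('pics/c2.png',cv2.resize(f,None,fx=6,fy=6,interpolation=cv2.INTER_CUBIC))
f=eyes.grab_frame('scene')[155:255,210:330,::-1]
cv2.imwrite('pics/s2.png',cv2.resize(f,None,fx=6,fy=6,interpolation=cv2.INTER_CUBIC))"
```

```text
t 1.6 jig [-59.   -0.5] z 64.9 Fjig [-1.6 -0.1] yaxis deg 9.092191600283195 tilt [-0.009  0.002] 0.0001475929324068407
shift [0.0278 0.0055 0.0052]
```

View pics/s2.png

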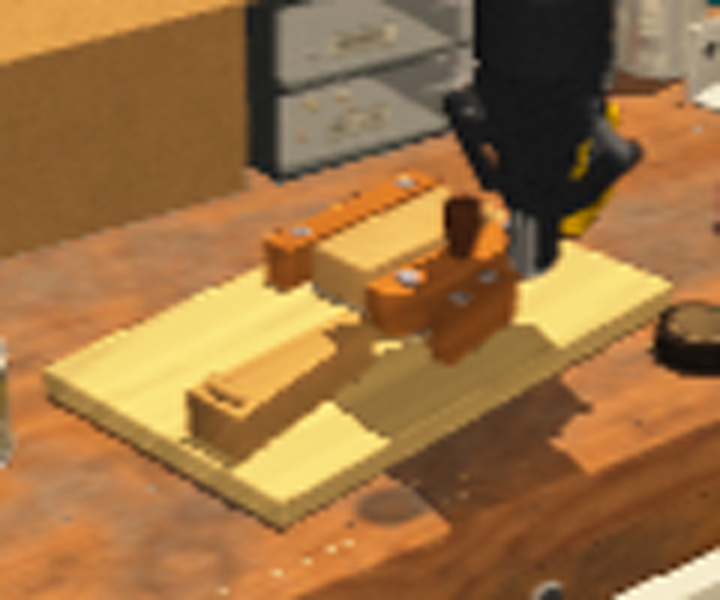

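The crop shows the closed fingers at about (535,250) on the near side of the knob at (462,225), clear of the ramp rail. I'll push along the jig's +x.

Emit:
step_arm(
  rows=[
    [0.01,0.002,0.005,0,0,0],
    [0.02,0.0035,0.005,0,0,0],
    [0.028,0.0045,0.005,0,0,0],
    [0.035,0.006,0.005,0,0,0],
    [0.035,0.006,0.005,0,0,0],
  ],
)

```text
clock: 2.12
tcp_pos: [0.4763, -0.1085, 0.0732]
orientation: [2.038, 2.388, 0.003]
contact_force: [0.3, -1.3, -0.0]
grip_width: -0.0004
gripper_force: 0.0
```

```bash
python3 -c "
from h import *
st((-15,0),68)"
```

```text
t 2.12 jig [-32.2  -1.8] z 73.2 Fjig [ 0.1 -1.3] yaxis deg 9.047022008812009 tilt [ 0.003 -0.   ] -0.0004070611038886574
shift [ 0.0277  0.0076 -0.0087]
```

Emit:
step_arm(
  rows=[
    [0.005,0.001,-0.003,0,0,0],
    [0.01,0.0017,-0.004,0,0,0],
    [0.013,0.0022,-0.004,0,0,0],
    [0.013,0.0022,-0.004,0,0,0],
  ],
)

```text
clock: 2.45
tcp_pos: [0.482, -0.1074, 0.0696]
orientation: [-2.039, -2.389, 0.001]
contact_force: [-1.0, -0.4, -1.4]
grip_width: 0.0006
gripper_force: 0.4
```

```bash
python3 -c "
from h import *
st((-15,0),68)"
```

```text
t 2.45 jig [-26.3  -1.6] z 69.6 Fjig [-1.  -0.3] yaxis deg 9.042545261185985 tilt [-0.001 -0.   ] 0.0006043487237890478
shift [ 0.0182  0.0057 -0.0026]
```

Emit:
step_arm(
  rows=[
    [0.003,0.0005,0,0,0,0],
    [0.006,0.001,0,0,0,0],
    [0.009,0.0015,0,0,0,0],
    [0.012,0.002,0,0,0,0],
  ],
)

```text
clock: 2.78
tcp_pos: [0.489, -0.1062, 0.0696]
orientation: [-2.039, -2.389, 0.001]
contact_force: [-2.7, -1.3, 0.0]
grip_width: 0.0
gripper_force: 1.6
```

Emit:
step_arm(
  rows=[
    [0.003,0.0005,0,0,0,0],
    [0.006,0.001,0,0,0,0],
    [0.006,0.001,0,0,0,0],
  ],
)

```text
clock: 3.03
tcp_pos: [0.493, -0.1055, 0.0697]
orientation: [-2.039, -2.389, 0.0]
contact_force: [-1.9, -0.0, -1.6]
grip_width: 0.0001
gripper_force: 1.0
```

```bash
python3 -c "
from h import *
st((-10,0),68)"
```

```text
t 3.03 jig [-15.2  -1.5] z 69.7 Fjig [-1.9  0.3] yaxis deg 9.044537180912219 tilt [-0.  0.] 0.00011273115559795383
shift [ 0.0081  0.0039 -0.0028]
```

Emit:
step_arm(
  rows=[
    [0.003,0.0005,0,0,0,0],
    [0.006,0.001,0,0,0,0],
    [0.006,0.001,0,0,0,0],
  ],
)

```text
clock: 3.28
tcp_pos: [0.4933, -0.1055, 0.0694]
orientation: [-2.037, -2.386, 0.009]
contact_force: [-11.7, -1.2, 10.0]
grip_width: -0.0002
gripper_force: 6.3
```

Emit:
step_arm(
  rows=[
    [0.002,0.0003,0,0,0,0],
    [0.004,0.0007,0,0,0,0],
    [0.004,0.0007,0,0,0,0],
  ],
)

```text
clock: 3.53
tcp_pos: [0.4934, -0.1056, 0.0692]
orientation: [-2.036, -2.383, 0.014]
contact_force: [-18.5, -1.7, 15.5]
grip_width: -0.0002
gripper_force: 9.4
```

Emit:
step_arm(
  rows=[
    [0.002,0.0003,0,0,0,0],
    [0.004,0.0007,0,0,0,0],
    [0.004,0.0007,0,0,0,0],
  ],
)

```text
clock: 3.78
tcp_pos: [0.4936, -0.1056, 0.0689]
orientation: [-2.035, -2.38, 0.019]
contact_force: [-25.7, -3.3, 20.8]
grip_width: -0.0
gripper_force: 12.6
```

Emit:
step_arm(
  rows=[
    [-0.01,-0.0017,0,0,0,0],
    [-0.02,-0.0033,0,0,0,0],
    [-0.02,-0.0033,0,0,0,0],
  ],
)

```text
clock: 4.03
tcp_pos: [0.4895, -0.1061, 0.0701]
orientation: [2.039, 2.389, 0.002]
contact_force: [0.0, -0.1, -0.2]
grip_width: 0.0001
gripper_force: 0.0
```

```bash
python3 -c "
from h import *
import cv2
st((-10,0),68)
f=eyes.grab_frame('top')[168:248,238:338,::-1]
a=cv2.resize(f,(500,400),interpolation=cv2.INTER_CUBIC)
f=eyes.grab_frame('scene')[155:235,245:305,::-1]
b=cv2.resize(f,(300,400),interpolation=cv2.INTER_CUBIC)
cv2.imwrite('pics/c3.png',cv2.hconcat([a,b]))"
```

```text
t 4.03 jig [-18.7  -1.5] z 70.1 Fjig [-0.  -0.1] yaxis deg 9.035879279150608 tilt [0.002 0.   ] 0.00013928724716645295
shift [ 0.0139  0.0048 -0.0036]
```

View pics/c3.png

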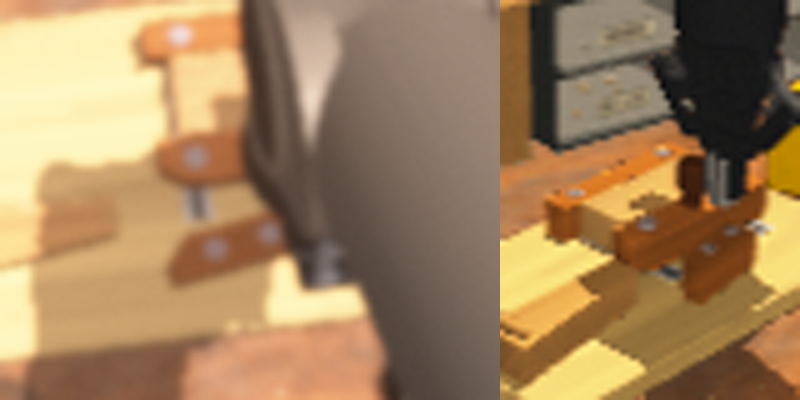

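The bar has carried the block up to the stop: in the left half the block edge at (170,60) meets the stop rail, and the bar has left the ramp. I'll check the bar position numerically while planning the wedge approach.

```bash
python3 -c "
from h import *
for n,q,z in [('barfar',(200,142),.046),('barnear',(225,181),.046),('rampnear',(180,284),.046),('ramptop',(245,222),.046),('stop',(210,52),.046),('rampL',(195,236),.046)]:
    w=crop(*q,z,238,168,5)[:2];print(n,np.round(RJ.T@(w-P)*1000,1))
st((-18.7,-1.5),150)
st((-25,250),150)"
```

```text
barfar [17.7 42.3]
barnear [-5.2 31.6]
rampnear [-57.9  62.7]
ramptop [-28.6  23.7]
stop [67.  30.5]
rampL [-33.1  51.4]
t 4.13 jig [-17.5  -1.5] z 70.3 Fjig [0.5 0.3] yaxis deg 9.048734033539136 tilt [0.003 0.   ] 0.00014842231277809834
shift [-0.0019 -0.0003  0.1328]
t 4.13 jig [-17.5  -1.5] z 70.3 Fjig [0.5 0.3] yaxis deg 9.048734033539136 tilt [0.003 0.   ] 0.00014842231277809834
shift [-0.0805  0.4115  0.1328]
```

Emit:
step_arm(
  rows=[
    [-0.01,-0.002,0.06,0,0,0],
    [-0.01,0.0,0.12,0,0,0],
    [-0.04,0.07,0.13,0,0,0],
    [-0.06,0.14,0.13,0,0,0],
    [-0.07,0.21,0.13,0,0,0],
  ],
)

```text
clock: 4.55
tcp_pos: [0.4489, 0.0138, 0.1491]
orientation: [2.041, 2.385, 0.003]
contact_force: [0.4, 0.2, 0.0]
grip_width: 0.0001
gripper_force: 0.0
```

```bash
python3 -c "
from h import *
print(ray(183.2,178.6,.058))
st((-28,248),100)"
```

```text
[0.5514011  0.20144464 0.058     ]
t 4.55 jig [-39.3 123.4] z 149.1 Fjig [0.4 0.2] yaxis deg 8.882706759318328 tilt [ 0.003 -0.   ] 0.00013160741621630331
shift [-0.0153  0.208  -0.0818]
```

Emit:
step_arm(
  rows=[
    [-0.015,0.07,0,0,0,0],
    [-0.015,0.14,0,0,0,0],
    [-0.015,0.208,0,0,0,0],
    [-0.015,0.208,-0.06,0,0,0],
    [-0.015,0.208,-0.082,0,0,0],
  ],
)

```text
clock: 4.97
tcp_pos: [0.4397, 0.1418, 0.0975]
orientation: [-2.032, -2.395, -0.005]
contact_force: [-1.0, -1.7, -0.7]
grip_width: -0.0
gripper_force: 0.0
```

```bash
python3 -c "
from h import *
import cv2
f=eyes.grab_frame('top')[158:250,205:338,::-1]
cv2.imwrite('pics/c4.png',cv2.resize(f,None,fx=6,fy=6,interpolation=cv2.INTER_CUBIC))
st((-28,245),41)"
```

```text
t 5.02 jig [-29.4 249.1] z 95.6 Fjig [-0.6  0.7] yaxis deg 9.256428901321705 tilt [-0.003  0.001] -0.00022264358640500682
shift [ 0.0034 -0.0064 -0.091 ]
```

View pics/c4.png

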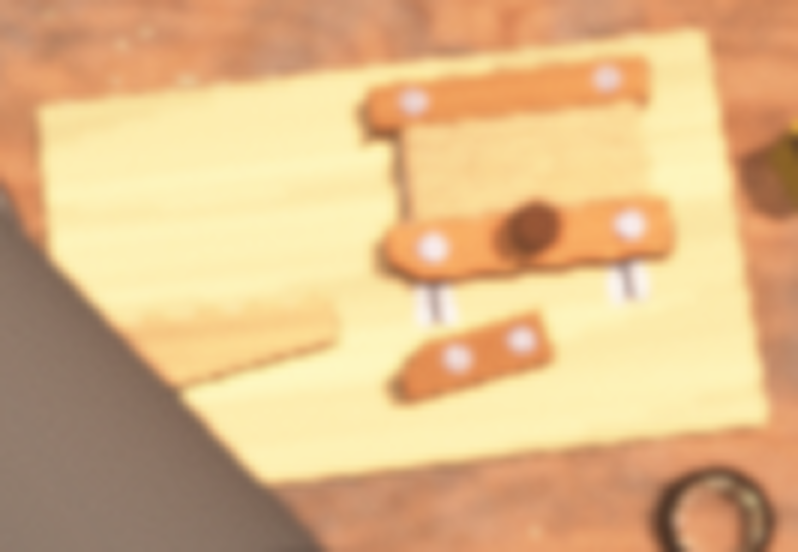

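The block is snug against the stop, the knob is now at (533,228), and the slot is open. The wedge is undisturbed. Next I lower the fingers behind the thumb end.

Emit:
step_arm(
  rows=[
    [0.003,-0.005,-0.045,0,0,0],
    [0.003,-0.005,-0.085,0,0,0],
    [0.003,-0.005,-0.09,0,0,0],
    [0.003,-0.005,-0.09,0,0,0],
  ],
)

```text
clock: 5.35
tcp_pos: [0.4411, 0.1348, 0.0443]
orientation: [-2.039, -2.389, 0.002]
contact_force: [0.2, 0.3, 0.8]
grip_width: -0.0001
gripper_force: 0.0
```

Emit:
step_arm(
  rows=[
    [0.002,-0.012,0,0,0,0],
    [0.003,-0.018,0,0,0,0],
    [0.004,-0.024,0,0,0,0],
    [0.005,-0.03,0,0,0,0],
    [0.005,-0.03,0,0,0,0],
  ],
)

```text
clock: 5.77
tcp_pos: [0.4449, 0.1156, 0.0453]
orientation: [2.041, 2.387, 0.001]
contact_force: [0.1, 1.2, 0.3]
grip_width: -0.0
gripper_force: 0.0
```

```bash
python3 -c "
from h import *
st((-28,200),41)"
```

```text
t 5.77 jig [-26.6 224.5] z 45.3 Fjig [0.3 1.2] yaxis deg 8.94090397055812 tilt [ 0.001 -0.   ] -8.59641892234159e-07
shift [ 0.0044 -0.0406 -0.0071]
```

Emit:
step_arm(
  rows=[
    [-0.001,0.003,-0.009,0,0,0],
    [-0.002,-0.004,-0.009,0,0,0],
    [-0.001,-0.011,-0.009,0,0,0],
    [0.0,-0.018,-0.009,0,0,0],
    [0.001,-0.025,-0.009,0,0,0],
  ],
)

```text
clock: 6.18
tcp_pos: [0.4448, 0.1013, 0.0391]
orientation: [-2.039, -2.39, 0.0]
contact_force: [0.8, 0.4, -0.6]
grip_width: -0.0002
gripper_force: 0.2
```

Emit:
step_arm(
  rows=[
    [0.001,-0.008,0,0,0,0],
    [0.0025,-0.016,0,0,0,0],
    [0.004,-0.024,0,0,0,0],
    [0.005,-0.032,0,0,0,0],
    [0.006,-0.036,0,0,0,0],
  ],
)

```text
clock: 6.6
tcp_pos: [0.4486, 0.0792, 0.0392]
orientation: [2.04, 2.389, -0.0]
contact_force: [-0.5, 0.5, -0.1]
grip_width: 0.0006
gripper_force: 0.2
```

```bash
python3 -c "
from h import *
import cv2
f=eyes.grab_frame('scene')[155:255,210:330,::-1]
cv2.imwrite('pics/s5.png',cv2.resize(f,None,fx=6,fy=6,interpolation=cv2.INTER_CUBIC))
st((-28,160),40)"
```

```text
t 6.65 jig [-28.9 187.7] z 39.2 Fjig [-0.5 -0.9] yaxis deg 8.969034282571679 tilt [-0. -0.] -0.00025415107992457606
shift [ 0.009  -0.0453  0.0014]
```

View pics/s5.png

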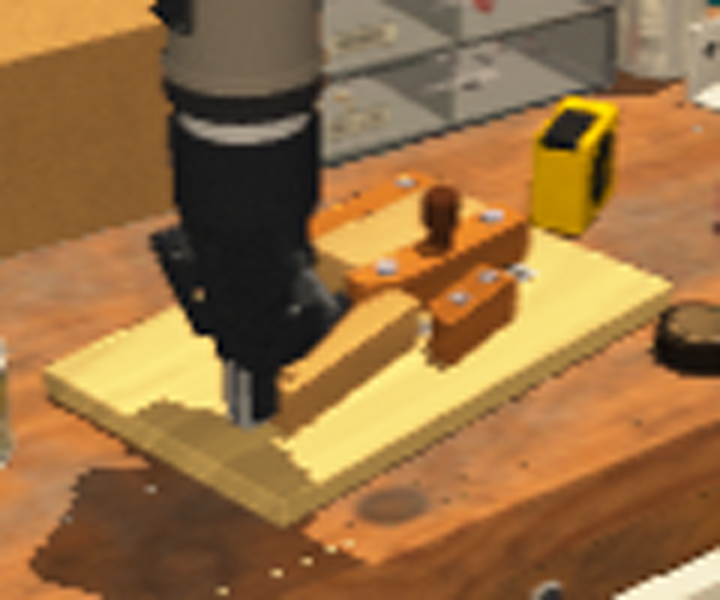

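The wedge is pushed along with its tip at about (420,310), entering the mouth between the bar and the ramp, and it lies flat. I keep pushing.

Emit:
step_arm(
  rows=[
    [0.001,-0.006,0,0,0,0],
    [0.002,-0.012,0,0,0,0],
    [0.003,-0.018,0,0,0,0],
    [0.004,-0.024,0,0,0,0],
  ],
)

```text
clock: 6.98
tcp_pos: [0.451, 0.0655, 0.0393]
orientation: [2.039, 2.39, 0.0]
contact_force: [0.1, 0.4, -0.3]
grip_width: -0.0005
gripper_force: 0.4
```

Emit:
step_arm(
  rows=[
    [0.0007,-0.004,0,0,0,0],
    [0.0013,-0.008,0,0,0,0],
    [0.002,-0.012,0,0,0,0],
    [0.0027,-0.016,0,0,0,0],
  ],
)

```text
clock: 7.32
tcp_pos: [0.4525, 0.056, 0.0392]
orientation: [-2.039, -2.39, -0.0]
contact_force: [-0.1, 0.4, -0.2]
grip_width: 0.0001
gripper_force: 0.4
```

Emit:
step_arm(
  rows=[
    [0.0007,-0.004,0,0,0,0],
    [0.0013,-0.008,0,0,0,0],
    [0.0018,-0.011,0,0,0,0],
  ],
)

```text
clock: 7.57
tcp_pos: [0.4536, 0.0493, 0.0392]
orientation: [2.04, 2.39, -0.0]
contact_force: [0.2, 0.7, 0.6]
grip_width: -0.0004
gripper_force: 0.4
```

```bash
python3 -c "
from h import *
st((-28,140),40)"
```

```text
t 7.57 jig [-28.8 157.6] z 39.2 Fjig [0.3 0.6] yaxis deg 9.035838921097024 tilt [ 0. -0.] -0.00038450635034679775
shift [ 0.0062 -0.0287  0.0013]
```

Emit:
step_arm(
  rows=[
    [0.0006,-0.0035,0,0,0,0],
    [0.0012,-0.007,0,0,0,0],
    [0.0016,-0.01,0,0,0,0],
  ],
)

```text
clock: 7.82
tcp_pos: [0.4546, 0.0433, 0.0392]
orientation: [-2.04, -2.39, 0.0]
contact_force: [-0.1, 1.3, -1.0]
grip_width: -0.0002
gripper_force: 0.4
```

Emit:
step_arm(
  rows=[
    [0.0005,-0.0025,0,0,0,0],
    [0.0008,-0.005,0,0,0,0],
    [0.0012,-0.0075,0,0,0,0],
  ],
)

```text
clock: 8.07
tcp_pos: [0.4552, 0.0389, 0.0392]
orientation: [-2.039, -2.39, 0.0]
contact_force: [-0.3, -0.2, 0.0]
grip_width: 0.0002
gripper_force: 0.3
```

Emit:
step_arm(
  rows=[
    [0.0005,-0.0025,0,0,0,0],
    [0.0008,-0.005,0,0,0,0],
  ],
)

```text
clock: 8.23
tcp_pos: [0.4558, 0.036, 0.0392]
orientation: [-2.039, -2.39, -0.0]
contact_force: [-0.4, 2.9, -0.3]
grip_width: 0.0
gripper_force: 1.4
```

Emit:
step_arm(
  rows=[
    [0.0004,-0.002,0,0,0,0],
    [0.0007,-0.004,0,0,0,0],
  ],
)

```text
clock: 8.4
tcp_pos: [0.4567, 0.0346, 0.0394]
orientation: [-2.039, -2.39, -0.003]
contact_force: [0.8, 5.7, -0.9]
grip_width: 0.0002
gripper_force: 2.6
```

Emit:
step_arm(
  rows=[
    [0.0004,-0.002,0,0,0,0],
    [0.0007,-0.004,0,0,0,0],
  ],
)

```text
clock: 8.57
tcp_pos: [0.4576, 0.0332, 0.0396]
orientation: [2.037, 2.391, 0.006]
contact_force: [1.8, 8.8, 0.1]
grip_width: 0.0002
gripper_force: 3.8
```

Emit:
step_arm(
  rows=[
    [0.0004,-0.002,0,0,0,0],
    [0.0007,-0.004,0,0,0,0],
  ],
)

```text
clock: 8.73
tcp_pos: [0.4586, 0.0317, 0.0398]
orientation: [2.036, 2.392, 0.009]
contact_force: [2.8, 10.9, -1.1]
grip_width: 0.0
gripper_force: 5.1
```

Emit:
step_arm(
  rows=[
    [0.0004,-0.002,0,0,0,0],
    [0.0007,-0.004,0,0,0,0],
  ],
)

```text
clock: 8.9
tcp_pos: [0.4593, 0.0306, 0.0399]
orientation: [-2.035, -2.393, -0.012]
contact_force: [0.7, 15.9, -1.0]
grip_width: -0.0003
gripper_force: 7.6
```

Emit:
step_arm(
  rows=[
    [0.0004,-0.002,0,0,0,0],
    [0.0007,-0.004,0,0,0,0],
  ],
)

```text
clock: 9.07
tcp_pos: [0.4594, 0.0304, 0.0399]
orientation: [-2.032, -2.393, -0.015]
contact_force: [-1.9, 22.1, -0.2]
grip_width: -0.0
gripper_force: 11.0
```

```bash
python3 -c "
from h import *
import cv2
f=eyes.grab_frame('top')[168:248,238:338,::-1]
a=cv2.resize(f,(500,400),interpolation=cv2.INTER_CUBIC)
f=eyes.grab_frame('scene')[165:245,235:305,::-1]
b=cv2.resize(f,(300,343),interpolation=cv2.INTER_CUBIC)
b=cv2.copyMakeBorder(b,0,57,0,0,cv2.BORDER_CONSTANT)
cv2.imwrite('pics/c6.png',cv2.hconcat([a,b]))
st()"
```

```text
t 9.17 jig [-26.2 138.1] z 39.9 Fjig [ 3.6 18.8] yaxis deg 9.351832256237977 tilt [0.005 0.008] -0.00016514831952212797
```

View pics/c6.png

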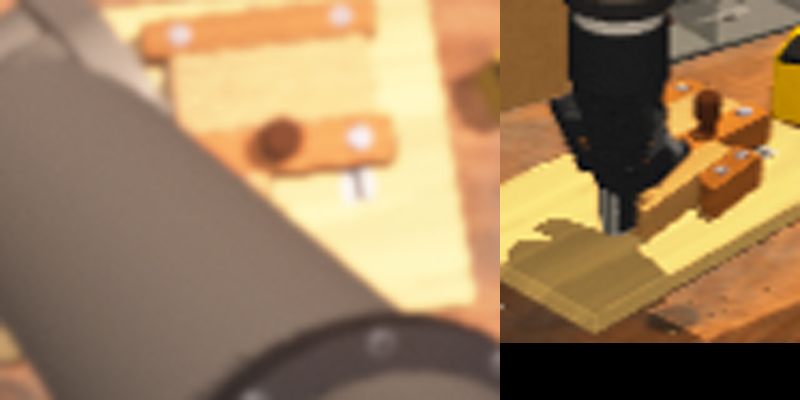

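The wedge no longer moves at a push of about 20 N, and its end is at jig y of about 130 mm, as predicted. In the picture it is seated in the slot and flat, and the block is on the stop. I back straight off.

Emit:
step_arm(
  rows=[
    [-0.001,0.01,0,0,0,0],
    [-0.004,0.025,0,0,0,0],
    [-0.008,0.05,0,0,0,0],
    [-0.012,0.1,0.02,0,0,0],
    [-0.016,0.13,0.08,0,0,0],
  ],
)

```text
clock: 9.58
tcp_pos: [0.4451, 0.1027, 0.0846]
orientation: [-2.036, -2.386, 0.01]
contact_force: [1.2, 1.0, -0.1]
grip_width: 0.0002
gripper_force: 0.0
```

Emit:
step_arm(
  rows=[
    [0.0,0.05,0.06,0,0,0],
    [0.0,0.1,0.12,0,0,0],
    [0.0,0.15,0.16,0,0,0],
    [0.0,0.2,0.18,0,0,0],
    [0.0,0.25,0.18,0,0,0],
  ],
)

```text
clock: 10.0
tcp_pos: [0.4497, 0.2548, 0.1993]
orientation: [2.038, 2.386, 0.009]
contact_force: [1.0, 0.2, 0.5]
grip_width: 0.0003
gripper_force: 0.0
```

```bash
python3 -c "
from h import *
import cv2
f=eyes.grab_frame('top')[158:250,205:338,::-1]
cv2.imwrite('pics/c7.png',cv2.resize(f,None,fx=6,fy=6,interpolation=cv2.INTER_CUBIC))
st()"
```

```text
t 10.05 jig [3.000e-01 3.674e+02] z 198.3 Fjig [2.1 6. ] yaxis deg 9.341602658034498 tilt [0.005 0.007] -4.587794978985693e-05
```

View pics/c7.png

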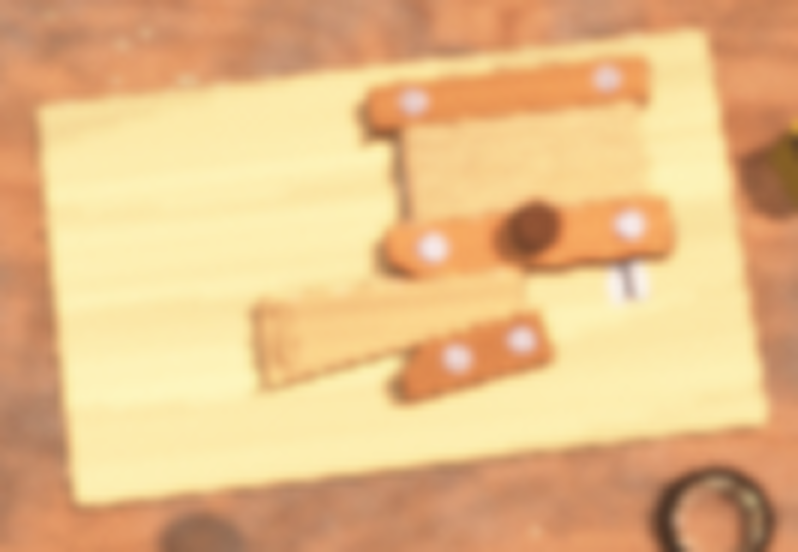

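The picture shows the wedge jammed between the ramp and the bar with its thumb end at (260,345), parallel to the bar. The block is square on the stop and the robot is clear, so I hand in.

```bash
python3 -c "
from h import *
w=crop(258,345,.046)[:2];print(RJ.T@(w-P)*1000)
print(r.hand_in())"
```

```text
[-25.00804904 129.09417944]
the job is handed in; nothing more can be done
None
```

I pushed the bar and block up to the end stop, jammed the wedge with a push of about 20 N (its thumb end at about 129 mm on the jig's y), backed the robot clear and handed the job in at about 10 s; hand-in gave no verdict.

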